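# Shut the microscope's accessory case

### The job

The spare objectives and eyepieces are back in the microscope's accessory case on the desk. Push the upright blue retaining flap over and down until it lies flat over the objectives, and only then swing the dark grey lid over and push it gently down until the case is fully shut: no slamming. Only push with the fingers, pick nothing up, and leave the optics in their pockets and the small things on the desk where they are.

Things in the scene. Friction and masses are not known exactly. Their poses are not given: they have to be found in the camera images.
- case: Microscope accessory case, fixed: open dark grey box, 200 mm (its x) by 260 mm (its y), 66 mm high, walls 5 mm. Origin: centre of its underside; z up. Its -x side is the front, with a carrying handle (out to x = -121 mm, under 35 mm high); the flap is hinged inside this wall. Its +x side carries the lid hinge. The optics stand in a black tray inside, tops 54 mm above the desk.
- flap (a joint): Angle of the retaining flap, rad: 0 lying flat over the objectives (hard stop), 1.57 upright, 1.8 the outer stop (leaning out over the case's front). The hinge has friction: the flap stays wherever it is left and takes 1 to 2 N at its middle to move.
- lid (a joint): Angle of the lid, rad: 0 fully shut (hard stop), 1.57 upright, 2.0 the outer stop (leaning back, away from the case). Stiff friction hinge: the lid stays wherever it is left and does not fall; it takes up to 5 N near its free edge to move.
- flap_hinge (a point): Point on the flap's hinge line, at mid-length: 88 mm in front of the case's centre (case x = -88 mm, y = 0), 60 mm above the desk. The hinge line is parallel to the case's y. Axes turn with the flap: x from the hinge to the free edge; z normal to the outer face (up when flat, towards the case's front when upright).
- flap_edge (a point): Middle of the flap's free edge, on its outer face, 115 mm from the hinge along the flap's x. The flap is a blue plate 115 x 236 mm (236 along the hinge), 4 mm thick, with a tab 50 mm wide standing out 11 mm more at the middle of this edge. Lying flat, its upper face is 62 mm above the desk.
- lid_hinge (a point): Point on the lid's hinge line, at mid-length: 100 mm behind the case's centre (case x = +100 mm, y = 0), 67 mm above the desk. The hinge line is parallel to the case's y. Axes turn with the lid: -x from the hinge to the free edge; z normal to the outer (top) face (up when shut, away from the case when open).
- lid_edge (a point): Middle of the lid's free edge, on its outer face: 200 mm from the hinge along the lid's -x, 30 mm along its z. The lid is a dark grey shell 200 x 260 mm (260 along the hinge), 30 mm deep, light grey inside. Shut, its top is 97 mm above the desk. It strikes the flap and cannot shut while the flap stands up.
- objective_1: Loose bystander: microscope objective, silver cylinder 25 mm across and 39 mm high with a red ring, standing in its pocket in the tray under the flap's place. Origin: centre of its underside.
- objective_2: Loose bystander: microscope objective, silver cylinder 25 mm across and 39 mm high with a yellow ring, standing in its pocket in the tray under the flap's place. Origin: centre of its underside.
- objective_3: Loose bystander: microscope objective, silver cylinder 25 mm across and 39 mm high with a green ring, standing in its pocket in the tray under the flap's place. Origin: centre of its underside.
- eyepiece_1: Loose bystander: black eyepiece, 34 mm across and 41 mm high, standing in its pocket in the tray beside the lid's hinge (not under the flap). Origin: centre of its underside.
- eyepiece_2: Loose bystander: black eyepiece, 34 mm across and 41 mm high, standing in its pocket in the tray beside the lid's hinge (not under the flap). Origin: centre of its underside.
- screwdriver: Loose bystander on the desk near the case's front: green-handled screwdriver, 173 mm long, 22 mm thick. Origin: under its middle; its x runs from handle to tip.
- usb_stick: Loose bystander on the desk beside the case: red memory stick, 50 x 21 x 10 mm. Origin: centre of its underside.
- specimen: Loose bystander on the desk near the case: polished brass sample in a black round mount, 30 mm across, 18 mm high. Origin: centre of its underside.

How it is judged:
By the outcome, as a careful person would: the job done as asked, in the order asked, and still so for the second after the job is handed in, with the robot touching nothing.
It also fails if it takes over 54 s, if anything falls off the work surface, if the arm or the gripper's body presses on something with over 40 N, if the wrist force passes 120 N, or if a joint passes its speed limit or range.

### The arm

A 6-joint arm with a two-finger parallel gripper is mounted at the origin on the work surface. World frame = base frame: x ahead of the robot, y to its left, z up, the work surface at z = 0. Lengths are in m, angles in rad, forces in N, time in s.
With the tool pointing down it reaches from about 0.4 to 0.925 m from the base axis. Payload 3.4 kg.
Tool frame: the origin (TCP) lies on the centre line of the jaws, within the pads' length; the fingertips stand 11 mm ahead of it and the grasp point (between the pads) lies 8 mm behind it; z points along the fingers, y is the line along which they close (so a half turn about z gives the same grasp; the last joint's range is limited). The gripper opens to 85 mm and grips with 20 to 120 N. Pads are 22 mm wide; open, the fingers measure 114 mm over their backs; the gripper's body (76 mm by 85 mm) begins 54 mm behind the grasp point. The pads swing forward as they close: fully open they stand 13 mm farther back than shut.
Start: joints at [1.274, 0.307, 1.506, -0, 1.328, -0.073], TCP at [0.128, 0.561, 0.208] pointing down, gripper open.
Joint ranges: [-3.12, 3.12], [-1.05, 2.28], [0.14, 2.33], [-1.42, 4.57], [0.1, 2.73], [-2.68, 2.68]. Speed limits (rad/s): [2.57, 2.57, 3.14, 3.14, 3.14, 3.14].

### API

Orientations are given as a rotation vector (axis times angle).
In Python, from cell import robot gives the robot as it stands.
- The arm moves only by the tool servo_tool, never from a script. Its arguments are lists of equal length, an entry for each row: "linear": the shift along the tool's x, y, z as a fraction of full scale, a list of three; "rotation": the turn, a rotation vector about the tool's x, y, z as a fraction of full scale, a list of three. In form: {"linear": [[tx, ty, tz], ...], "rotation": [[rx, ry, rz], ...]}. A call has 1 to 8 rows; each row is the pose to reach, as a shift and turn from the pose commanded when the call began, along the tool's axes at that moment; what a row does not reach only later rows make up. Full scale, the value 1, is 25 cm for a shift and pi/2 rad for a turn. A row lasts 1/10 s, in which the tool goes at most 50 mm and 8.59 degrees, less where a joint would pass 70% of its speed; a pose out of reach is approached as far as the arm can. A call with a number of a shift or a turn outside -1 to 1 is refused whole. A call with a gripper value outside its range is refused whole. "jaw" is the opening, from 0 (shut) to 1 (fully open), set as the call begins (left out, the last holds). The fingers move at their own pace and stop on an object; "newtons" is the grip in N (left out, the last holds). Time passes only in rows, so rows that repeat a pose let the fingers close. It gives the time, the measured TCP pose, the force, the opening and the grip force at its end, in the units of the state.
- robot.state(): the state, without advancing time (a new reading comes with each control period).
- robot.get_image(name): name is "scene" or "top" or "wrist"; returns the picture (420x560x3 uint8, red, green, blue); there is no depth.
- robot.camera_model(name): a dict with "vfov" (degrees; the focal length in pixels is half the picture's height over the tangent of half this angle, whatever the lens; pixels are square), "cx", "cy" (the principal point, pixels), "camera_from_world" (4x4, takes a point from world to camera coordinates); the wrist camera has in their place "tool_from_camera" (4x4, takes a point from camera to tool coordinates, whose origin is the TCP and whose axes are the flange's). Camera axes: x right, y down, z forward; pixel columns grow to the right and rows downward; lengths in m; the calibration is good to about 2 mm. The wrist camera is an equidistant fisheye: a pixel r from the principal point sees the ray r / f radians off the axis. A picture is of the moment at which its call begins: read the wrist's pose just before it. camera_model takes no time and is no camera call.
- robot.hand_in(): hands the job in; it is judged then, once.
The state is a dict: "t": time; "q": joint angles; "qd": joint speeds; "joint_torque": joint torques, N m; "tool_pos": TCP position; "orientation": TCP orientation; "contact_force": force on the tool from outside, world axes, zero at the start; "wrist_torque": the same for the moment, N m; "opening": finger opening in m; "finger_force": force on a finger pad.
Only numpy, scipy, OpenCV 4.12 (cv2) and the standard library are available. Lean on these libraries where they do the work, as an engineer would, in place of code of your own. Each camera call takes 0.05 s, during which the arm holds its last target. There are 200 camera calls.

## Working session

There is one attempt and no reset: what is moved stays moved. The work goes in short steps, Python scripts to look and compute and a tool call to move; the robot and the scene stay as the last step left them, time stands still between calls to the robot, and variables do not carry over. Pictures are saved under pics/ and viewed, at most 10 in all, crops included, and the job is handed in when it is done.

Besides the shell and the picture viewer there is one more tool, called after "Emit:" as name(argument=value, ...) on one line, values as JSON. servo_tool: Moves the arm, as the interface text tells. Shift numbers are shares of 25 cm and turn numbers shares of pi/2 rad, none past 1 either way. Its arguments: {"type":"object","properties":{"linear":{"type":"array","items":{"type":"array","items":{"type":"number"}}},"rotation":{"type":"array","items":{"type":"array","items":{"type":"number"}}},"jaw":{"type":"number"},"newtons":{"type":"number"}},"required":["linear","rotation"]}

```bash
mkdir -p pics
python3 - <<'E'
from cell import robot
import cv2,json
print(robot.state())
for n in("scene","top"):
    cv2.imwrite(f"pics/{n}0.png",robot.get_image(n)[:,:,::-1]);m=robot.camera_model(n);print(m)
E
```

```text
{'t': 0.0, 'q': array([ 1.27352272e+00,  3.07559507e-01,  1.50766528e+00, -8.93523385e-06,
        1.32840083e+00, -7.35110988e-02]), 'qd': array([ 0.0006468 , -0.00044727,  0.00072125,  0.00045245,  0.002921  ,
        0.00140235]), 'joint_torque': array([-1.79233466e-03, -4.57562256e+01, -2.51903415e+01, -7.95128944e-04,
        1.33774197e-02, -4.37491792e-05]), 'tool_pos': array([0.12740803, 0.55994608, 0.20719187]), 'orientation': array([-0.35070807, -3.12158573,  0.00314081]), 'contact_force': array([-0.98207784,  0.93380182,  0.11331717]), 'wrist_torque': array([-0.0182966 ,  0.04167107,  0.02010529]), 'finger_force': 0.0, 'opening': 0.0851497512295507}
{'vfov': 52.39044199901579, 'cx': 277.1723075559883, 'cy': 211.04904730459918, 'camera_from_world': array([[ 0.67519708,  0.73749926, -0.01427428, -0.42254244],
       [ 0.50249556, -0.47404032, -0.72303802, -0.25396661],
       [-0.54000659,  0.4810204 , -0.69066074,  1.18244383],
       [ 0.        ,  0.        ,  0.        ,  1.        ]])}
{'vfov': 51.66274330746617, 'cx': 281.2174214198473, 'cy': 202.66148807487292, 'camera_from_world': array([[ 0.0135039 , -0.99989917, -0.0043915 , -0.03855041],
       [-0.98000443, -0.01236301, -0.1985912 ,  0.64851267],
       [ 0.19851688,  0.00698544, -0.98007257,  0.81994692],
       [ 0.        ,  0.        ,  0.        ,  1.        ]])}
```

View pics/top0.png

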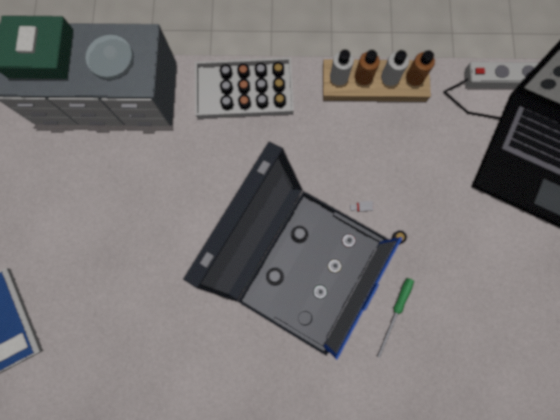

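View pics/scene0.png

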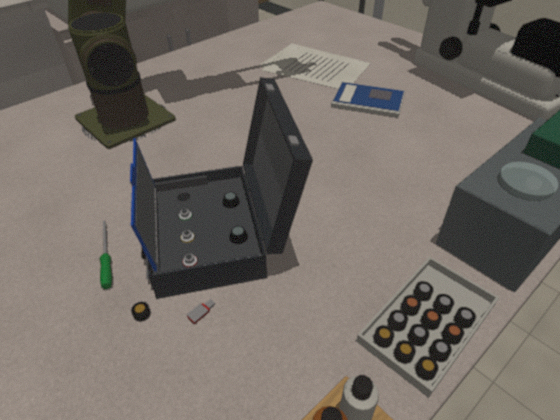

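The top view shows the case with its front facing lower right (about (360,300)), the lid at upper left (190-300,145-300) and the screwdriver at (400,310). I'll enlarge both views to read the corners.

Run:
```python
import cv2
a=cv2.imread("pics/top0.png")[135:365,180:420];a=cv2.convertScaleAbs(a,alpha=1.8)
b=cv2.imread("pics/scene0.png")[75:325,90:320];b=cv2.convertScaleAbs(b,alpha=1.8)
cv2.imwrite("pics/topc.png",cv2.resize(a,None,fx=2.5,fy=2.5,interpolation=cv2.INTER_CUBIC))
cv2.imwrite("pics/scenec.png",cv2.resize(b,None,fx=2.4,fy=2.4,interpolation=cv2.INTER_CUBIC))
```

```text
(no output)
```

View pics/topc.png

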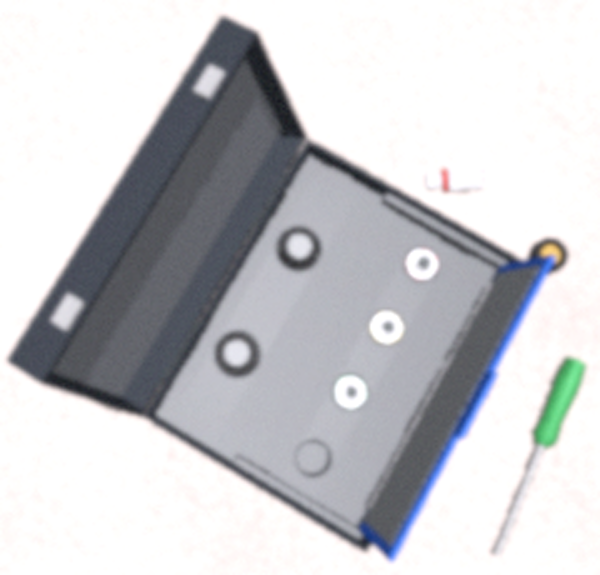

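View pics/scenec.png

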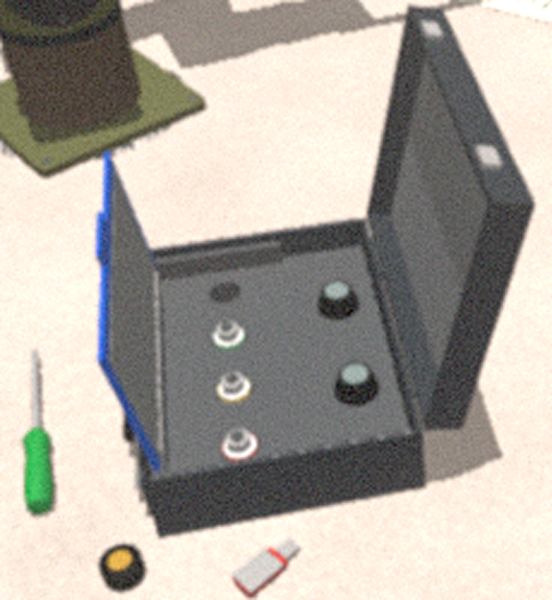

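The crops give the case rim, flap edge and lid corners clearly. In the top crop the rim is at (305,143), (153,413), (522,262) and (370,550), and the flap edge ends are at (550,260) and (393,558). I'll fit the pose to these.

```bash
cat > h.py <<'E'
import numpy as np
from cell import robot
def C2W(p,P):
    c,s=np.cos(P[2]),np.sin(P[2]);return np.array([P[0]+c*p[0]-s*p[1],P[1]+s*p[0]+c*p[1],p[2]])
def fl(r,y,a,n=.002): return np.array([-.088+r*np.cos(a)-n*np.sin(a),y,.06+r*np.sin(a)+n*np.cos(a)])
def li(r,y,b,n=.03): return np.array([.1-r*np.cos(b)+n*np.sin(b),y,.067+r*np.sin(b)+n*np.cos(b)])
def proj(m,w):
    p=m["camera_from_world"]@np.r_[w,1];f=210/np.tan(np.radians(m["vfov"]/2));return np.array([m["cx"]+f*p[0]/p[2],m["cy"]+f*p[1]/p[2]])
def unproj(m,u,v,z):
    T=np.linalg.inv(m["camera_from_world"]);f=210/np.tan(np.radians(m["vfov"]/2))
    d=T[:3,:3]@np.array([(u-m["cx"])/f,(v-m["cy"])/f,1]);o=T[:3,3];return o+d*(z-o[2])/d[2]
E
python3 - <<'E'
from h import *
from scipy.optimize import least_squares
T=robot.camera_model("top");S=robot.camera_model("scene")
t=lambda c,r:(T,(180+c/2.5,135+r/2.5)); s=lambda c,r:(S,(90+c/2.4,75+r/2.4))
k=lambda x,y,z:(lambda P:np.array([x,y,z]))
F=lambda y,n:(lambda P:fl(.115,y,P[3],n)); L=lambda y,n:(lambda P:li(.2,y,P[4],n))
obs=[(t(305,143),k(.1,-.13,.066)),(t(153,413),k(.1,.13,.066)),(t(522,262),k(-.1,-.13,.066)),(t(370,550),k(-.1,.13,.066)),
(t(551,260),F(-.118,.002)),(t(394,558),F(.118,.002)),(t(222,17),L(-.13,.03)),(t(10,358),L(.13,.03)),(t(257,37),L(-.13,0)),(t(47,378),L(.13,0)),
(s(420,432),k(.1,-.13,.066)),(s(424,487),k(.1,-.13,0)),(s(162,535),k(-.1,-.13,0)),(s(107,153),F(.118,.002)),(s(102,360),F(-.118,.002)),(s(531,203),L(-.13,.03)),(s(437,10),L(.13,.03)),(s(410,7),L(.13,0))]
g=lambda P:np.concatenate([proj(m,C2W(f(P),P))-px for (m,px),f in obs])
R=least_squares(g,[.5,-.1,np.radians(30),1.6,1.6],loss="soft_l1");P=R.x
print(P.round(4).tolist());print(g(P).reshape(-1,2).round(1).tolist())
np.save("P.npy",P)
for n,p in dict(fe=fl(.115,0,P[3]),le=li(.2,0,P[4],.03),li=li(.2,0,P[4],0)).items(): print(n,C2W(p,P).round(3))
print("specimen",unproj(T,400,237,.018),"sd",unproj(T,408,284,.011),unproj(T,379,356,.01),"usb",unproj(T,362,207,.005))
E
```

```text
[0.5158, -0.0978, 1.0561, 1.6378, 1.802]
[[1.2, -3.4], [-4.1, 0.9], [1.2, -2.0], [-1.1, 0.5], [0.2, -3.4], [-1.9, -0.4], [-0.1, -1.8], [-1.2, 0.7], [1.3, -2.6], [-0.8, 2.4], [0.1, -0.6], [-0.3, 0.0], [-2.5, 1.6], [-1.0, -0.7], [-0.9, -0.1], [0.4, -0.1], [0.4, -0.9], [-3.8, -1.3]]
fe [ 0.468 -0.183  0.175]
le [0.602 0.055 0.255]
li [0.588 0.029 0.262]
specimen [ 0.58758505 -0.28181048  0.018     ] sd [ 0.49021432 -0.29633289  0.011     ] [ 0.34622248 -0.23168487  0.01      ] usb [ 0.65369569 -0.20544299  0.005     ]
```

Emit:
servo_tool(linear=[[0,0,-0.2],[0,0,-0.4],[-0.19,-0.12,-0.6],[-0.38,-0.24,-0.68],[-0.57,-0.36,-0.68],[-0.76,-0.48,-0.68],[-0.95,-0.6,-0.68],[-0.95,-0.6,-0.68]], rotation=[[0,0,0.08],[0,0,0.16],[0,0,0.24],[0,0,0.32],[0,0,0.4],[0,0,0.48],[0,0,0.56],[0,0,0.6]], jaw=0)

```text
t: 0.9
tool_pos: [0.3268, 0.36, 0.3781]
orientation: [1.734, 2.619, -0.0]
contact_force: [0.9, -0.0, 0.2]
opening: 0.0001
finger_force: 0.0
```

```bash
cat >> h.py <<'E'
from scipy.spatial.transform import Rotation as Ro
P=np.load("P.npy") 
def where():
    s=robot.state();R=Ro.from_rotvec(s["orientation"]).as_matrix();c,q=np.cos(P[2]),np.sin(P[2])
    d=s["tool_pos"]-[P[0],P[1],0];print("t",round(s["t"],2),"world",s["tool_pos"].round(4),"case",np.round([c*d[0]+q*d[1],-q*d[0]+c*d[1],d[2]],4),"yaw err deg",np.degrees(np.arctan2(R[1,0],R[0,0])-P[2]).round(2),"down",R[:,2].round(3),"F",s["contact_force"].round(1),"open",round(s["opening"],3))
    return s,R
def rel(w):
    s,R=where();print("tool shift frac",(R.T@(np.array(w)-s["tool_pos"])/.25).round(3))
E
python3 -c "
from h import *
rel([.45,.05,.38]);rel(C2W([-.16,0,.38],P));print(robot.camera_model('wrist')['tool_from_camera'].round(3))"
```

```text
t 0.9 world [0.3268 0.36   0.3781] case [0.3054 0.39   0.3781] yaw err deg 52.47 down [ 0. -0. -1.] F [ 0.9 -0.   0.2] open 0.0
tool shift frac [-1.334 -0.03  -0.008]
t 0.9 world [0.3268 0.36   0.3781] case [0.3054 0.39   0.3781] yaw err deg 52.47 down [ 0. -0. -1.] F [ 0.9 -0.   0.2] open 0.0
tool shift frac [-2.371 -0.526 -0.008]
[[-0.001 -0.948 -0.318  0.082]
 [ 1.    -0.001  0.001  0.   ]
 [-0.001 -0.318  0.948 -0.167]
 [ 0.     0.     0.     1.   ]]
```

Emit:
servo_tool(linear=[[-0.16,0,0],[-0.32,0,0],[-0.48,0,0],[-0.64,0,0],[-0.8,0,0],[-0.96,0,0],[-0.98,0,0],[-0.98,0,0]], rotation=[[0,0,0.08],[0,0,0.16],[0,0,0.24],[0,0,0.32],[0,0,0.4],[0,0,0.48],[0,0,0.56],[0,0,0.583]])

```text
t: 1.7
tool_pos: [0.4227, 0.1346, 0.3776]
orientation: [2.717, 1.578, -0.002]
contact_force: [-0.3, 0.5, -0.3]
opening: 0.0001
finger_force: 0.0
```

```bash
python3 -c "
from h import *
rel(C2W([-.16,.03,.38],P))"
```

```text
t 1.7 world [0.4227 0.1346 0.3776] case [0.1565 0.1955 0.3776] yaw err deg -0.21 down [-0.001 -0.001 -1.   ] F [-0.3  0.5 -0.3] open 0.0
tool shift frac [-1.264  0.667 -0.009]
```

Emit:
servo_tool(linear=[[-0.15,0.12,0],[-0.3,0.24,0],[-0.45,0.36,0],[-0.6,0.48,0],[-0.75,0.6,0],[-0.9,0.7,0],[-1,0.77,0],[-1,0.77,0]], rotation=[[0,0,0],[0,0,0],[0,0,0],[0,0,0],[0,0,0],[0,0,0],[0,0,0],[0,0,0]])

```text
t: 2.5
tool_pos: [0.4679, -0.1796, 0.3769]
orientation: [-2.715, -1.581, 0.003]
contact_force: [-0.1, 0.1, 0.9]
opening: -0.0001
finger_force: 0.0
```

Emit:
servo_tool(linear=[[-0.13,0,0],[-0.26,0,0.1],[-0.26,0,0.25],[-0.26,0,0.4],[-0.26,0,0.55],[-0.26,0,0.7],[-0.26,0,0.85],[-0.26,0,0.9]], rotation=[[0,0,0],[0,0,0],[0,0,0],[0,0,0],[0,0,0],[0,0,0],[0,0,0],[0,0,0]])

```text
t: 3.3
tool_pos: [0.4332, -0.2294, 0.1492]
orientation: [-2.704, -1.585, 0.005]
contact_force: [-0.1, -0.0, -0.2]
opening: -0.0002
finger_force: 0.0
```

Run:
```python
from h import *
import cv2
s,R=where()
for a in np.arange(1.6,-.01,-.2):
    p=fl(.08,0,a); print(round(a,1),"TCP case",round(p[0]-.011,4),round(p[2]+.011,4))
a=cv2.convertScaleAbs(robot.get_image("scene")[:,:,::-1],alpha=1.6)
cv2.imwrite("pics/s1.png",cv2.resize(a[60:330,60:360],None,fx=2,fy=2))
```

```text
t 3.3 world [ 0.4332 -0.2294  0.1492] case [-0.1552  0.0072  0.1492] yaw err deg 0.23 down [-0.006  0.005 -1.   ] F [-0.1 -0.  -0.2] open -0.0
1.6 TCP case -0.1033 0.1509
1.4 TCP case -0.0874 0.1502
1.2 TCP case -0.0719 0.1463
1.0 TCP case -0.0575 0.1394
0.8 TCP case -0.0447 0.1298
0.6 TCP case -0.0341 0.1178
0.4 TCP case -0.0261 0.104
0.2 TCP case -0.021 0.0889
0.0 TCP case -0.019 0.073
```

View pics/s1.png

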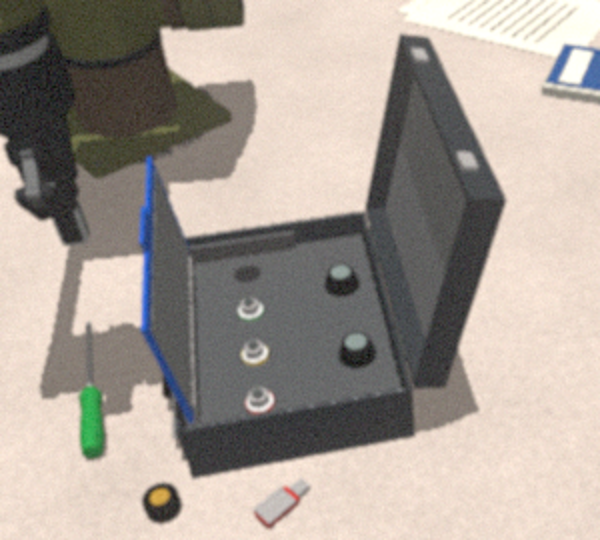

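The shut fingertip at (75,240) is clear in front of the blue flap. Starting the push.

Emit:
servo_tool(linear=[[0.07,0,0],[0.12,0,0],[0.15,0,0],[0.18,0,0],[0.21,0,0],[0.24,0,0],[0.27,0,0],[0.3,0,0.004]], rotation=[[0,0,0],[0,0,0],[0,0,0],[0,0,0],[0,0,0],[0,0,0],[0,0,0],[0,0,0]])

```text
t: 4.15
tool_pos: [0.4732, -0.1667, 0.1523]
orientation: [2.711, 1.587, 0.0]
contact_force: [0.6, -1.7, 0.9]
opening: 0.0001
finger_force: 0.4
```

```bash
python3 -c "
from h import *
where()"
```

```text
t 4.15 world [ 0.4732 -0.1667  0.1523] case [-0.0809  0.0032  0.1523] yaw err deg 0.19 down [ 0. -0. -1.] F [ 0.6 -1.7  0.9] open 0.0
```

Emit:
servo_tool(linear=[[0.036,0,0.022],[0.065,0,0.036],[0.094,0,0.052],[0.12,0,0.07],[0.145,0,0.089],[0.166,0,0.112],[0.187,0,0.137],[0.204,0,0.164]], rotation=[[0,0,0],[0,0,0],[0,0,0],[0,0,0],[0,0,0],[0,0,0],[0,0,0],[0,0,0]])

```text
t: 4.95
tool_pos: [0.498, -0.1222, 0.1106]
orientation: [2.711, 1.588, 0.0]
contact_force: [-0.7, -0.1, 1.0]
opening: 0.0001
finger_force: 0.4
```

```bash
python3 -c "
from h import *
where()"
```

```text
t 4.95 world [ 0.498  -0.1222  0.1106] case [-0.0299  0.0035  0.1106] yaw err deg 0.2 down [ 0.  0. -1.] F [-0.7 -0.1  1. ] open 0.0
```

Emit:
servo_tool(linear=[[0.015,0,0.025],[0.025,0,0.05],[0.033,0,0.075],[0.04,0,0.1],[0.044,0,0.12],[0.044,0,0.135],[0.044,0,0.145],[0.044,0,0.15]], rotation=[[0,0,0],[0,0,0],[0,0,0],[0,0,0],[0,0,0],[0,0,0],[0,0,0],[0,0,0]])

```text
t: 5.75
tool_pos: [0.503, -0.113, 0.0734]
orientation: [-2.711, -1.587, 0.0]
contact_force: [0.3, -0.5, 0.6]
opening: 0.0
finger_force: 0.4
```

Emit:
servo_tool(linear=[[0,0,0.003],[0,0,0.006],[0,0,0.006]], rotation=[[0,0,0],[0,0,0],[0,0,0]])

```text
t: 6.05
tool_pos: [0.5032, -0.113, 0.0722]
orientation: [2.711, 1.587, 0.0]
contact_force: [0.6, 0.1, 0.0]
opening: 0.0001
finger_force: 0.1
```

Emit:
servo_tool(linear=[[0,0,0.004],[0,0,0.008],[0,0,0.008]], rotation=[[0,0,0],[0,0,0],[0,0,0]])

```text
t: 6.35
tool_pos: [0.5032, -0.113, 0.0701]
orientation: [2.711, 1.587, 0.0]
contact_force: [-0.0, -0.8, 0.9]
opening: -0.0001
finger_force: 0.2
```

Emit:
servo_tool(linear=[[0,0,0.004],[0,0,0.008],[0,0,0.008]], rotation=[[0,0,0],[0,0,0],[0,0,0]])

```text
t: 6.65
tool_pos: [0.5031, -0.113, 0.068]
orientation: [-2.711, -1.588, 0.0]
contact_force: [0.8, -0.4, -0.5]
opening: 0.0001
finger_force: 0.1
```

Run:
```python
from h import *
import cv2
where()
a=cv2.convertScaleAbs(robot.get_image("scene")[:,:,::-1],alpha=1.6)[100:290,110:310]
b=cv2.convertScaleAbs(robot.get_image("wrist")[:,:,::-1],alpha=1.6)
a=cv2.resize(a,(400,380),interpolation=cv2.INTER_CUBIC);b=cv2.resize(b,(400,300))
cv2.imwrite("pics/s2.png",np.hstack([a,np.vstack([b,np.zeros((80,400,3),np.uint8)])]))
```

```text
t 6.65 world [ 0.5031 -0.113   0.068 ] case [-0.0194  0.0036  0.068 ] yaw err deg 0.2 down [-0. -0. -1.] F [ 0.8 -0.4 -0.5] open 0.0
```

View pics/s2.png

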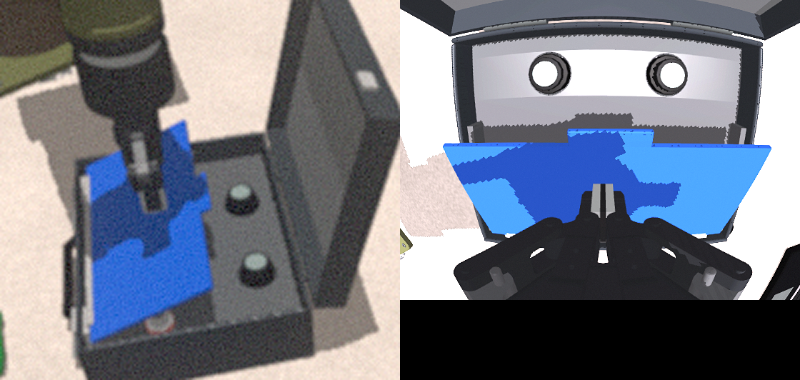

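Run:
```python
from h import *
S=robot.camera_model("scene")
for z in(.047,.057,.068,.08): print(z,(proj(S,[.503,-.113,z])-[110,100])*2)
for a in(0,.1,.2,.3): print(a,[((proj(S,C2W(fl(.115,y,a),P))-[110,100])*2).round(0) for y in(-.118,.118)],[((proj(S,C2W(fl(r,.0036,a),P))-[110,100])*2).round(0) for r in(.06,.07,.08)])
```

```text
0.047 [161.39564706 241.13335811]
0.057 [159.78463403 233.73969847]
0.068 [157.98076861 225.46095286]
0.08 [155.97389987 216.25053421]
0 [array([225., 317.]), array([195., 149.])] [array([150., 232.]), array([161., 230.]), array([171., 228.])]
0.1 [array([222., 308.]), array([193., 141.])] [array([148., 227.]), array([159., 225.]), array([169., 222.])]
0.2 [array([219., 300.]), array([189., 133.])] [array([146., 223.]), array([156., 220.]), array([167., 216.])]
0.3 [array([214., 292.]), array([185., 124.])] [array([143., 219.]), array([153., 215.]), array([163., 211.])]
```

Scene picture: the flap is still raised about 0.3 rad (near edge corner at crop (210,290)) and the tip rests on it. The real tip seems higher than I assumed, so I'll keep pushing down and watch the force.

Emit:
servo_tool(linear=[[0,0,0.008],[0,0,0.016],[0,0,0.024],[0,0,0.032],[0,0,0.032]], rotation=[[0,0,0],[0,0,0],[0,0,0],[0,0,0],[0,0,0]])

```text
t: 7.25
tool_pos: [0.5029, -0.1129, 0.0597]
orientation: [-2.711, -1.587, 0.001]
contact_force: [-0.4, 0.9, 0.4]
opening: -0.0001
finger_force: 0.0
```

Emit:
servo_tool(linear=[[0,0,0.008],[0,0,0.016],[0,0,0.016]], rotation=[[0,0,0],[0,0,0],[0,0,0]])

```text
t: 7.55
tool_pos: [0.5029, -0.1129, 0.0558]
orientation: [-2.711, -1.588, 0.001]
contact_force: [0.5, -0.3, -0.4]
opening: 0.0
finger_force: 0.0
```

```bash
cat >> h.py <<'E'
def flapcorner():
    im=robot.get_image("scene").astype(int);m=(im[...,2]>im[...,0]+40)&(im[...,2]>im[...,1]+15)
    v,u=np.nonzero(m);k=(v>100)&(v<290)&(u>110)&(u<320);u,v=u[k],v[k];i=np.argmax(u+v);print("blue corner",u[i],v[i],"n",k.sum())
    S=robot.camera_model("scene")
    for a in(0,.05,.1,.2,.3):print(a,proj(S,C2W(fl(.115,-.118,a),P)).round(1),end=" ")
    print()
E
python3 -c "
from h import *
where();flapcorner()"
```

```text
t 7.55 world [ 0.5029 -0.1129  0.0558] case [-0.0195  0.0038  0.0558] yaw err deg 0.2 down [-0.  0. -1.] F [ 0.5 -0.3 -0.4] open 0.0
blue corner 220 249 n 4611
0 [222.3 258.4] 0.05 [221.8 256.2] 0.1 [221.1 254.1] 0.2 [219.3 249.9] 0.3 [216.8 245.9]
```

Run:
```python
from h import *
import cv2
a=cv2.convertScaleAbs(robot.get_image("scene")[:,:,::-1],alpha=1.8)[110:270,130:240]
b=cv2.convertScaleAbs(robot.get_image("wrist")[:,:,::-1],alpha=1.0)[180:420,100:460]
a=cv2.resize(a,(400,580),interpolation=cv2.INTER_CUBIC);b=cv2.resize(b,(400,267))
cv2.imwrite("pics/s3.png",np.hstack([a,np.vstack([b,np.zeros((313,400,3),np.uint8)])]))
```

```text
(no output)
```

View pics/s3.png

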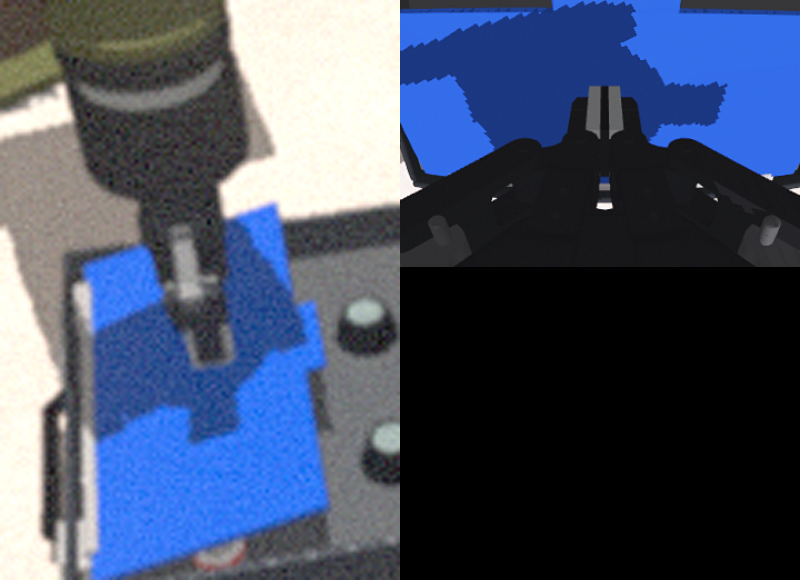

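Run:
```python
from h import *
S=robot.camera_model("scene")
for z in(.11,.138,.149,.165,.18): print(z,proj(S,[.4332,-.2294,z]).round(1),"seen 97.5,180")
for z in(.02,.045,.056,.065,.075,.085): print(z,proj(S,[.5029,-.1129,z]).round(1),"seen 188.3,210.7")
s=robot.state();print(s["q"].round(4),s["wrist_torque"],s["joint_torque"].round(2))
```

```text
0.11 [108.7 207.1] seen 97.5,180
0.138 [104.1 195.4] seen 97.5,180
0.149 [102.2 190.6] seen 97.5,180
0.165 [ 99.4 183.4] seen 97.5,180
0.18 [ 96.7 176.6] seen 97.5,180
0.02 [192.8 230.2] seen 188.3,210.7
0.045 [190.9 221.2] seen 188.3,210.7
0.056 [190.  217.2] seen 188.3,210.7
0.065 [189.3 213.8] seen 188.3,210.7
0.075 [188.4 210. ] seen 188.3,210.7
0.085 [187.6 206.1] seen 188.3,210.7
[-3.0280e-01  3.9380e-01  1.8261e+00 -1.0000e-04  9.2200e-01  2.0850e-01] [ 0.02330458 -0.0277968  -0.03127455] [  0.   -43.76 -17.73  -0.    -0.     0.  ]
```

Both pictures put the real fingertip about 20 mm behind the TCP, so the flap should lie flat at TCP z of about 0.042. I'll go down in small steps and watch the force.

Emit:
servo_tool(linear=[[0,0,0.01],[0,0,0.02],[0,0,0.03],[0,0,0.03]], rotation=[[0,0,0],[0,0,0],[0,0,0],[0,0,0]])

```text
t: 8.1
tool_pos: [0.5029, -0.1129, 0.0482]
orientation: [-2.711, -1.587, 0.001]
contact_force: [0.0, 0.0, 1.0]
opening: -0.0
finger_force: 0.0
```

Emit:
servo_tool(linear=[[0,0,0.006],[0,0,0.012],[0,0,0.012]], rotation=[[0,0,0],[0,0,0],[0,0,0]])

```text
t: 8.4
tool_pos: [0.503, -0.113, 0.0454]
orientation: [-2.711, -1.588, 0.0]
contact_force: [0.2, -0.4, -0.3]
opening: 0.0004
finger_force: 0.0
```

```bash
python3 -c "
from h import *
where();flapcorner()"
```

```text
t 8.4 world [ 0.503  -0.113   0.0454] case [-0.0195  0.0037  0.0454] yaw err deg 0.2 down [-0.  0. -1.] F [ 0.2 -0.4 -0.3] open 0.0
blue corner 222 255 n 4729
0 [222.3 258.4] 0.05 [221.8 256.2] 0.1 [221.1 254.1] 0.2 [219.3 249.9] 0.3 [216.8 245.9]
```

Emit:
servo_tool(linear=[[0,0,0.006],[0,0,0.012],[0,0,0.012]], rotation=[[0,0,0],[0,0,0],[0,0,0]])

```text
t: 8.75
tool_pos: [0.5031, -0.113, 0.0424]
orientation: [2.711, 1.588, -0.0]
contact_force: [0.4, -0.7, -0.1]
opening: 0.0003
finger_force: 0.0
```

Emit:
servo_tool(linear=[[0,0,0.004],[0,0,0.008],[0,0,0.008]], rotation=[[0,0,0],[0,0,0],[0,0,0]])

```text
t: 9.05
tool_pos: [0.5031, -0.113, 0.0405]
orientation: [-2.711, -1.588, 0.0]
contact_force: [-0.4, 0.3, 0.2]
opening: -0.0001
finger_force: 0.0
```

Emit:
servo_tool(linear=[[0,0,0.004],[0,0,0.008],[0,0,0.008]], rotation=[[0,0,0],[0,0,0],[0,0,0]])

```text
t: 9.35
tool_pos: [0.5032, -0.1129, 0.0388]
orientation: [2.711, 1.588, 0.0]
contact_force: [0.0, 2.0, 3.3]
opening: -0.0
finger_force: 1.6
```

```bash
python3 -c "
from h import *
where();flapcorner()"
```

```text
t 9.35 world [ 0.5032 -0.1129  0.0388] case [-0.0194  0.0036  0.0388] yaw err deg 0.19 down [ 0.  0. -1.] F [0.  2.  3.3] open -0.0
blue corner 223 258 n 4755
0 [222.3 258.4] 0.05 [221.8 256.2] 0.1 [221.1 254.1] 0.2 [219.3 249.9] 0.3 [216.8 245.9]
```

Emit:
servo_tool(linear=[[0,0,0.004],[0,0,0.008],[0,0,0.008],[0,0,0.008]], rotation=[[0,0,0],[0,0,0],[0,0,0],[0,0,0]])

```text
t: 9.8
tool_pos: [0.5033, -0.113, 0.0385]
orientation: [2.71, 1.587, 0.001]
contact_force: [-4.0, 0.9, 19.6]
opening: 0.0003
finger_force: 9.1
```

```bash
python3 -c "
from h import *
where();flapcorner()"
```

```text
t 9.8 world [ 0.5033 -0.113   0.0385] case [-0.0193  0.0035  0.0385] yaw err deg 0.2 down [ 0.001 -0.    -1.   ] F [-4.   0.9 19.6] open 0.0
blue corner 223 258 n 4757
0 [222.3 258.4] 0.05 [221.8 256.2] 0.1 [221.1 254.1] 0.2 [219.3 249.9] 0.3 [216.8 245.9]
```

The flap is flat: it hit the hard stop at about 20 N and the blue corner is at (223,258), as predicted for angle 0. Backing off and going over to the rear of the lid.

Emit:
servo_tool(linear=[[0,0,-0.06],[0,0,-0.2],[0,0,-0.35],[0,0,-0.5],[0,0,-0.65],[0,0,-0.8],[0,0,-0.95],[0,0,-1]], rotation=[[0,0,0],[0,0,0],[0,0,0],[0,0,0],[0,0,0],[0,0,0],[0,0,0],[0,0,0]])

```text
t: 10.65
tool_pos: [0.5052, -0.1137, 0.2907]
orientation: [2.706, 1.585, 0.008]
contact_force: [1.9, 0.3, 0.8]
opening: 0.0001
finger_force: 0.0
```

Emit:
servo_tool(linear=[[0,0,-0.15],[0,0,-0.3],[0.1,0,-0.42],[0.25,0,-0.46],[0.42,0,-0.46],[0.6,0,-0.46],[0.78,0,-0.46],[0.95,0,-0.46]], rotation=[[0,0,0],[0,0,0],[0,0,0],[0,0,0],[0,0,0],[0,0,0],[0,0,0],[0,0,0]])

```text
t: 11.45
tool_pos: [0.6198, 0.0958, 0.3999]
orientation: [-2.71, -1.587, 0.003]
contact_force: [0.9, -1.3, 0.4]
opening: -0.0001
finger_force: 0.0
```

```bash
python3 -c "
from h import *
where();flapcorner()
rel(C2W([.235,.0035,.2135],P))
for b in np.arange(1.57,-.01,-.15):
    p=li(.17,0,b); print(round(b,2),'TCP case',round(p[0]+.011,4),round(p[2]-.0235,4))"
```

```text
t 11.45 world [0.6198 0.0958 0.3999] case [0.2198 0.0048 0.3999] yaw err deg 0.2 down [-0.002 -0.    -1.   ] F [ 0.9 -1.3  0.4] open -0.0
blue corner 223 258 n 5486
0 [222.3 258.4] 0.05 [221.8 256.2] 0.1 [221.1 254.1] 0.2 [219.3 249.9] 0.3 [216.8 245.9] 
t 11.5 world [0.6228 0.1021 0.3985] case [0.2267 0.0053 0.3985] yaw err deg 0.49 down [-0.001  0.005 -1.   ] F [ 5.   2.6 -0.2] open 0.0
tool shift frac [0.03 0.01 0.74]
1.57 TCP case 0.1409 0.2135
1.42 TCP case 0.1151 0.2161
1.27 TCP case 0.0893 0.2148
1.12 TCP case 0.0639 0.2096
0.97 TCP case 0.0396 0.2007
0.82 TCP case 0.017 0.1883
0.67 TCP case -0.0036 0.1726
0.52 TCP case -0.0216 0.154
0.37 TCP case -0.0366 0.1329
0.22 TCP case -0.0484 0.1099
0.07 TCP case -0.0565 0.0853
```

Emit:
servo_tool(linear=[[0.06,0,0],[0.08,0,0.1],[0.08,0,0.25],[0.08,0,0.4],[0.08,0,0.55],[0.08,0,0.68],[0.08,0,0.74],[0.08,0,0.74]], rotation=[[0,0,0],[0,0,0],[0,0,0],[0,0,0],[0,0,0],[0,0,0],[0,0,0],[0,0,0]])

```text
t: 12.3
tool_pos: [0.6264, 0.1106, 0.2126]
orientation: [-2.709, -1.585, 0.012]
contact_force: [0.1, 0.5, -0.6]
opening: -0.0
finger_force: 0.0
```

Run:
```python
from h import *
import cv2
where()
a=cv2.convertScaleAbs(robot.get_image("scene")[:,:,::-1],alpha=1.7)[20:290,110:400]
cv2.imwrite("pics/s4.png",cv2.resize(a,None,fx=2,fy=2,interpolation=cv2.INTER_CUBIC))
```

```text
t 12.3 world [0.6264 0.1106 0.2126] case [0.2358 0.0064 0.2126] yaw err deg 0.14 down [-0.008 -0.001 -1.   ] F [ 0.1  0.5 -0.6] open -0.0
```

View pics/s4.png

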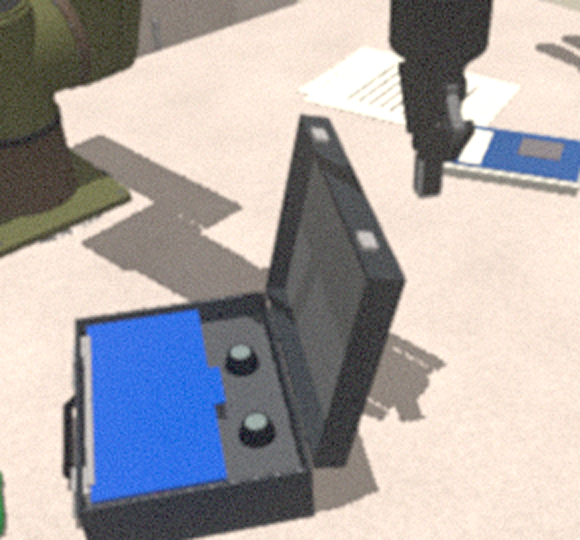

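Run:
```python
from h import *
S=robot.camera_model("scene")
for z in(.2,.21,.22,.23,.24,.25): print(z,proj(S,[.6264,.1106,z]).round(1),"seen 324,117")
```

```text
0.2 [321.7 134.5] seen 324,117
0.21 [322.  129.6] seen 324,117
0.22 [322.3 124.8] seen 324,117
0.23 [322.7 119.8] seen 324,117
0.24 [323.  114.7] seen 324,117
0.25 [323.4 109.5] seen 324,117
```

The tip is at z of about 0.235, roughly 20 mm below the lid's free corner and clear behind it. Pushing the lid forward.

Emit:
servo_tool(linear=[[-0.07,0,0],[-0.13,0,0],[-0.17,0,0],[-0.2,0,0],[-0.23,0,0],[-0.26,0,0],[-0.29,0,0],[-0.32,0,0]], rotation=[[0,0,0],[0,0,0],[0,0,0],[0,0,0],[0,0,0],[0,0,0],[0,0,0],[0,0,0]])

```text
t: 13.15
tool_pos: [0.592, 0.0428, 0.2186]
orientation: [2.71, 1.587, 0.01]
contact_force: [3.3, 4.8, 2.1]
opening: -0.0002
finger_force: 2.4
```

```bash
python3 -c "
from h import *
where()"
```

```text
t 13.15 world [0.592  0.0428 0.2186] case [0.1599 0.003  0.2186] yaw err deg 0.2 down [ 0.006  0.003 -1.   ] F [3.3 4.8 2.1] open -0.0
```

Emit:
servo_tool(linear=[[-0.04,0,0],[-0.08,0,0],[-0.12,0,0],[-0.16,0,0],[-0.2,0,0.003],[-0.24,0,0.006],[-0.28,0,0.01],[-0.32,0,0.017]], rotation=[[0,0,0],[0,0,0],[0,0,0],[0,0,0],[0,0,0],[0,0,0],[0,0,0],[0,0,0]])

```text
t: 13.95
tool_pos: [0.5502, -0.0289, 0.2121]
orientation: [2.711, 1.587, -0.001]
contact_force: [1.7, 1.3, 4.8]
opening: 0.0001
finger_force: 1.8
```

```bash
python3 -c "
from h import *
where()"
```

```text
t 13.95 world [ 0.5502 -0.0289  0.2121] case [0.0769 0.0041 0.2121] yaw err deg 0.19 down [-0.001 -0.    -1.   ] F [1.7 1.3 4.8] open 0.0
```

Emit:
servo_tool(linear=[[-0.05,0,0.01],[-0.085,0,0.02],[-0.12,0,0.032],[-0.15,0,0.046],[-0.18,0,0.062],[-0.21,0,0.079],[-0.24,0,0.096],[-0.268,0,0.116]], rotation=[[0,0,0],[0,0,0],[0,0,0],[0,0,0],[0,0,0],[0,0,0],[0,0,0],[0,0,0]])

```text
t: 14.75
tool_pos: [0.5173, -0.0869, 0.1829]
orientation: [-2.711, -1.588, 0.001]
contact_force: [-0.6, 1.6, 3.6]
opening: 0.0001
finger_force: 1.2
```

```bash
python3 -c "
from h import *
where()"
```

```text
t 14.75 world [ 0.5173 -0.0869  0.1829] case [0.0103 0.0041 0.1829] yaw err deg 0.2 down [-0.001 -0.    -1.   ] F [-0.6  1.6  3.6] open 0.0
```

Emit:
servo_tool(linear=[[-0.03,0,0.02],[-0.056,0,0.041],[-0.081,0,0.065],[-0.105,0,0.09],[-0.128,0,0.116],[-0.15,0,0.143],[-0.17,0,0.171],[-0.188,0,0.2]], rotation=[[0,0,0],[0,0,0],[0,0,0],[0,0,0],[0,0,0],[0,0,0],[0,0,0],[0,0,0]])

```text
t: 15.55
tool_pos: [0.4948, -0.1279, 0.1327]
orientation: [2.711, 1.587, -0.001]
contact_force: [-1.2, 0.9, 2.0]
opening: 0.0003
finger_force: 0.8
```

```bash
python3 -c "
from h import *
where()"
```

```text
t 15.55 world [ 0.4948 -0.1279  0.1327] case [-0.0366  0.0035  0.1327] yaw err deg 0.2 down [-0. -0. -1.] F [-1.2  0.9  2. ] open 0.0
```

Emit:
servo_tool(linear=[[-0.014,0,0.02],[-0.026,0,0.04],[-0.036,0,0.06],[-0.045,0,0.08],[-0.053,0,0.1],[-0.06,0,0.12],[-0.066,0,0.137],[-0.07,0,0.152]], rotation=[[0,0,0],[0,0,0],[0,0,0],[0,0,0],[0,0,0],[0,0,0],[0,0,0],[0,0,0]])

```text
t: 16.35
tool_pos: [0.4865, -0.143, 0.095]
orientation: [2.711, 1.588, -0.0]
contact_force: [-0.7, -1.3, 1.0]
opening: 0.0001
finger_force: 0.7
```

Emit:
servo_tool(linear=[[-0.003,0,0.01],[-0.005,0,0.02],[-0.006,0,0.03],[-0.007,0,0.038],[-0.008,0,0.046],[-0.009,0,0.054],[-0.009,0,0.06],[-0.009,0,0.064]], rotation=[[0,0,0],[0,0,0],[0,0,0],[0,0,0],[0,0,0],[0,0,0],[0,0,0],[0,0,0]])

```text
t: 17.15
tool_pos: [0.4854, -0.1445, 0.0792]
orientation: [-2.711, -1.588, 0.0]
contact_force: [-0.8, 0.3, 1.8]
opening: -0.0002
finger_force: 0.6
```

Emit:
servo_tool(linear=[[0,0,0.005],[0,0,0.01],[0,0,0.014],[0,0,0.014]], rotation=[[0,0,0],[0,0,0],[0,0,0],[0,0,0]])

```text
t: 17.55
tool_pos: [0.4854, -0.1444, 0.0757]
orientation: [-2.711, -1.587, -0.0]
contact_force: [0.7, 0.3, -0.1]
opening: -0.0001
finger_force: 0.0
```

Emit:
servo_tool(linear=[[0,0,0.003],[0,0,0.006],[0,0,0.009],[0,0,0.009]], rotation=[[0,0,0],[0,0,0],[0,0,0],[0,0,0]])

```text
t: 17.95
tool_pos: [0.4853, -0.1446, 0.0738]
orientation: [2.711, 1.588, -0.0]
contact_force: [-1.6, -0.4, 4.3]
opening: -0.0002
finger_force: 1.7
```

Emit:
servo_tool(linear=[[0,0,0.002],[0,0,0.004],[0,0,0.004]], rotation=[[0,0,0],[0,0,0],[0,0,0]])

```text
t: 18.25
tool_pos: [0.4854, -0.1446, 0.0737]
orientation: [2.71, 1.587, 0.0]
contact_force: [-4.2, 0.7, 11.1]
opening: 0.0
finger_force: 5.6
```

Hard stop reached at the predicted height, z not moving and 11 N of force. Back off upward and check.

Emit:
servo_tool(linear=[[0,0,-0.02],[0,0,-0.1],[0,0,-0.25],[0,0,-0.4],[0,0,-0.55],[0,0,-0.7],[0,0,-0.8],[0,0,-0.8]], rotation=[[0,0,0],[0,0,0],[0,0,0],[0,0,0],[0,0,0],[0,0,0],[0,0,0],[0,0,0]])

```text
t: 19.05
tool_pos: [0.4881, -0.1454, 0.2768]
orientation: [2.705, 1.584, 0.009]
contact_force: [0.4, 0.2, -0.9]
opening: 0.0002
finger_force: 0.0
```

Run:
```python
from h import *
import cv2
where()
im=robot.get_image("scene")[:,:,::-1].copy();S=robot.camera_model("scene")
a=cv2.resize(cv2.convertScaleAbs(im,alpha=2)[120:330,80:310],None,fx=2.6,fy=2.6,interpolation=cv2.INTER_CUBIC)
for y in(-.13,.13):
  for r in(0,.2):
    for n in(0,.03):
      p=(proj(S,C2W(li(r,y,0,n),P))-[80,120])*2.6;cv2.circle(a,tuple(p.astype(int).tolist()),3,(0,0,255),-1)
cv2.imwrite("pics/s5.png",a)
```

```text
t 19.05 world [ 0.4881 -0.1454  0.2768] case [-0.055   0.0008  0.2768] yaw err deg 0.2 down [ 0.008 -0.003 -1.   ] F [ 0.4  0.2 -0.9] open 0.0
```

View pics/s5.png

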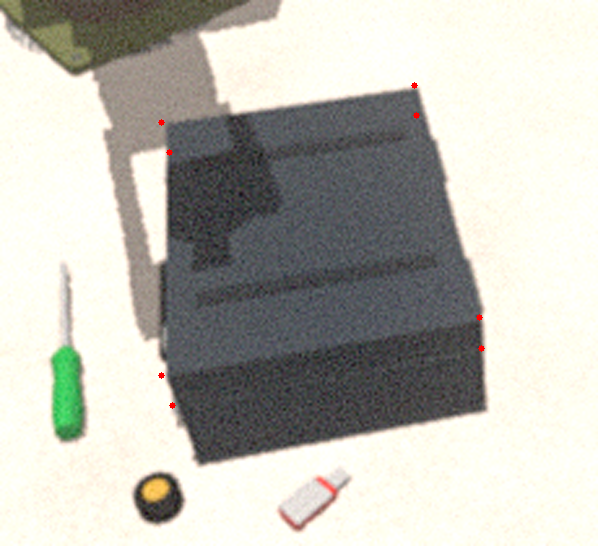

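The lid is shut: its top corners, (168,375), (480,315) and (418,90), match the predicted closed corners within about 3 px. The screwdriver, specimen and USB stick have not moved, and the arm is clear.

```bash
python3 -c "
from cell import robot
print(robot.hand_in())"
```

```text
the job is handed in; nothing more can be done
None
```

I pushed the flap down flat first and then closed the lid gently to its stop. The case looks fully shut, the things on the desk are where they were, and I handed the job in at about 19 s; the hand-in returned no verdict.

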